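# Hold the glass cell in the light path

### The job

The lamp has just been fitted in the light tester: first push the yellow lid of its lamp house fully shut. Then pick the blue-capped clear glass cell from the tray, with the fingers on its two frosted white faces only and never on its clear faces, and hold it upright and still in the middle of the gap between lamp lens and detector, clear faces square to the beam and the beam through the centre of the glass. Finish while holding it there in the gripper, resting on nothing, and leave the other cells and everything else on the bench where they are.

Things in the scene. Friction and masses are not known exactly. Their poses are not given: they have to be found in the camera images.
- tester: The fixed light tester; place and yaw vary. Origin: on the bench below the middle of the gap. Its y runs along the beam, from the blue detector (-y) to the grey lamp house (+y); x level, square to the beam; z up. Steel base plate 110 (x) by 330 (y), 12 mm thick, y from -150 to 180 mm.
- lamp_lens (a point): Face of the lamp's lens, 55 mm from the gap's middle on the tester's +y side, 95 mm above the bench; round steel mount of 34 mm diameter standing 10 mm out of the lamp house, an open-topped grey box 100 by 100 mm, centred at tester y = +115 mm, rim 122 mm above the bench.
- detector_lens (a point): Face of the detector's lens, 55 mm from the gap's middle on the tester's -y side, 95 mm above the bench; equal mount, standing 10 mm out of the blue detector block, 80 (x) by 70 (y) mm, centred at tester y = -100 mm, top 130 mm above the bench. The free gap between the lenses is 110 mm.
- beam_mid (a point): Middle of the light beam in the gap: 95 mm above the bench, straight above the tester's origin, axes as the tester's. The beam (drawn as a thin pale yellow rod without substance, 6 mm) runs level along y.
- lid (a joint): Angle of the lamp house's yellow lid: 0 is fully shut, grows as it opens upward (about the tester's +y axis), starts 0.6 to 1.1. The stiff hinge keeps it where it is left, and no latch: 1 to 2 N pushed on the top near the free edge closes it.
- lid_hinge (a point): Middle of the lid's hinge line, fixed on the tester (x +50, y +115, z 122 mm in its frame, axes as the tester's). The line runs along the tester's y. The shut lid reaches 103 mm from it towards the tester's -x; plate 104 mm wide, 8 mm thick, underside in the hinge line; a black tab 32 mm wide reaches 13 mm beyond the free edge.
- lid_edge (a point): Middle of the free edge on the lid's top face, 103 mm from the hinge line and 8 mm above the underside; moves with the lid. The lid's own x points from the free edge to the hinge, z out of its top face.
- tray: Fixed black tray with low grey rim, 108 by 258 mm, floor 6 mm and rim 12 mm above the bench, three glass cells standing on it. Origin: underside centre; y along its length. Place and yaw vary.
- cell: The cell to hold: clear pale-blue glass with BLUE cap, about 80 g. Origin: underside centre, z up. 30 mm between the clear faces (they look along its x), 26 mm between the frosted white faces (along its y; each 26 wide, from 2 to 52 mm high, 3 mm proud of the glass). Glass 54 mm high, cap 6 mm on top, narrower (26 by 18); 60 mm in all. Any yaw. A 15 N grip along its y holds it well.
- cell_mid (a point): Centre of the cell's glass, 27 mm above its underside; axes as the cell's.
- amber_cell: Bystander: same cell in amber glass with orange cap, upright on the tray. Origin: centre of underside. Cells stand at least 60 mm apart, centre to centre.
- green_cell: Bystander: same cell in green glass with green cap, upright on the tray. Origin: centre of underside.
- screw_jar: Bystander: small jar with red lid, 60 mm diameter, 75 mm high. Origin: centre of underside.
- tape_roll: Bystander: white tape roll lying flat, 90 mm diameter, 20 mm high. Origin: centre of underside.
- screwdriver: Bystander: screwdriver lying on the bench, handle towards its own -x. Origin on the bench below it.
- relay: Bystander: clear-cased relay 42 by 57 by 45 mm high. Origin: centre of underside.
- carton: Bystander: cardboard carton 90 by 120 by 60 mm high. Origin: centre of underside.
There are look-alikes about, which are no part of the job. What is shaped like the cell but purple is not meant.

How it is judged (in metres and radians):
On the way, in this order (a step that is already met when the one before it is completed fails the run):
1. the lamp house lid is shut (value of joint lid below 0.06 rad), for 0.2 s.
2. the blue-capped cell is lifted off the tray in the fingers (height (world z) of cell above 0.03 m and contact force between the fingers and cell above 1 N), for 0.2 s.
At the end, for the whole second after the job is handed in: Lid within 0.06 rad of shut; cell still in the fingers, off the tester, upright and square to the beam within 0.17 rad; glass centre within 8 mm of the beam sideways, 10 mm in height, 20 mm of mid-gap along it; other cells moved under 30 mm, other things under 40 mm (value of joint lid below 0.06 rad and x of cell_mid in the frame of tester between -0.008 and 0.008 m and y of cell_mid in the frame of tester between -0.02 and 0.02 m and z of cell_mid in the frame of tester between 0.085 and 0.105 m and angle between the x axis of cell and the y axis of tester, either way round below 0.17 rad and angle between cell's own z axis and vertical below 0.17 rad and contact force between the fingers and cell above 1 N and linear speed of cell below 0.02 m/s and angular speed of cell below 0.2 rad/s and contact force between cell and tester below 0.1 N and distance of each of amber_cell, green_cell from where it was at the start of the episode below 0.03 m and distance of each of screw_jar, tape_roll, screwdriver, relay, carton from where it was at the start of the episode below 0.04 m); the arm keeps its last pose, push and grip.
It fails at once if a finger touches a clear face of the blue-capped cell (contact force between the fingers and cell_c0 above 0.5 N).
It fails at once if another cell is knocked over (angle between any of amber_cell, green_cell's own z axis and vertical above 0.7 rad).
It fails at once if a bystander is pushed away (distance of any of amber_cell, green_cell from where it was at the start of the episode above 0.03 m or distance of any of screw_jar, tape_roll, screwdriver, relay, carton from where it was at the start of the episode above 0.04 m).
It also fails if it takes over 54 s, if anything falls off the work surface, if the arm or the gripper's body presses on something with over 40 N, if the wrist force passes 120 N, or if a joint passes its speed limit or range.

### The arm

A 6-joint arm with a two-finger parallel gripper is mounted at the origin on the work surface. World frame = base frame: x ahead of the robot, y to its left, z up, the work surface at z = 0. Lengths are in mm, angles in rad, forces in N, time in s.
With the tool pointing down it reaches from about 275 to 750 mm from the base axis. Payload 10.2 kg.
Tool frame: the origin (TCP) lies at the very end of the fingers, on their centre line; the grasp point (between the pads) lies 19 mm behind it; z points along the fingers, y is the line along which they close (so a half turn about z gives the same grasp; the last joint's range is limited). The gripper opens to 85 mm and grips with 20 to 120 N. Pads are 22 mm wide; open, the fingers measure 114 mm over their backs; the gripper's body (76 mm by 85 mm) begins 54 mm behind the grasp point. The pads swing forward as they close: fully open they stand 13 mm farther back than shut.
Start: joints at [-1.412, 0.313, 1.498, -0, 1.331, -0.223], TCP at [195.598, -487.209, 231.294] pointing down, gripper open.
Joint ranges: [-2.94, 2.94], [-0.97, 2.17], [0.19, 2.56], [-1.23, 4.37], [0.02, 3.11], [-2.88, 2.88]. Speed limits (rad/s): [2.39, 2.39, 3.01, 3.14, 3.14, 3.14].

### API

Orientations are given as a unit quaternion [w, x, y, z].
In Python, from rig import * gives the robot as it stands. The module is installed in compiled form; this text tells all that it offers.
- The arm moves only by the shell command python3 -m crank 'ROWS' [FORCE]. ROWS is JSON, a list that holds one entry, the list of rows, each a list of 7 numbers: the shift along the tool's x, y, z in units of 25 mm (1.0 is 25 mm), then the turn, a rotation vector about the tool's x, y, z in units of 8 degrees (1.0 is 8 degrees), then the finger opening in mm, from 0 to 85.4. A call has exactly 8 rows; each row shifts and turns the commanded pose from where the row before left it, along the tool's axes as they then stand; what a row does not reach is not made up. A row lasts 1/10 s, in which the tool goes at most 50 mm and 8.59 degrees, less where a joint would pass 70% of its speed; a pose out of reach is approached as far as the arm can. A call is refused whole if a number of a shift passes 1 or a number of a turn 1, either way. A call with a gripper value outside its range is refused whole. The fingers move at their own pace and stop on an object; FORCE is the grip in N (left out, the last holds). Time passes only in rows, so rows that do not move let the fingers close, or fill a call up. It gives the time, the measured TCP pose, the force, the opening and the grip force at its end, in the units of the state.
- sense(): the state, without advancing time (a new reading comes with each control period).
- capture(name): name is "scene" or "top" or "wrist"; returns the picture (480x640x3 uint8, blue, green, red); there is no depth.
- camera_model(name): a dict with "fx", "fy", "cx", "cy" (pixels), "world_from_camera" (4x4, takes a point from camera to world coordinates); the wrist camera has in their place "T_tool_cam" (4x4, takes a point from camera to tool coordinates, whose origin is the TCP and whose axes are the flange's). Camera axes: x right, y up, looking along -z (the intrinsics and any distortion apply to the point x, -y, -z); pixel columns grow to the right and rows downward; lengths in mm; the calibration is good to about 2 mm. A picture is of the moment at which its call begins: read the wrist's pose just before it. camera_model takes no time and is no camera call.
- finish_job(): hands the job in; it is judged then, once.
The state is a dict: "time_s": time; "joints": joint angles; "dq": joint speeds; "tau": joint torques, N m; "eef_pos": TCP position; "ee_rot": TCP orientation; "force": force on the tool from outside, world axes, zero at the start; "wrist_torque": the same for the moment, N m; "grip_width": opening from 0.0 (shut) to 1.0 (fully open); "grip_force": force on a finger pad.
Only numpy, scipy, OpenCV 4.12 (cv2) and the standard library are available. Lean on these libraries where they do the work, as an engineer would, in place of code of your own. Each camera call takes 0.05 s, during which the arm holds its last target. There are 200 camera calls.

## Working session

There is one attempt and no reset: what is moved stays moved. The work goes in short steps, Python scripts to look and compute and a shell command to move; the robot and the scene stay as the last step left them, time stands still between calls to the robot, and variables do not carry over. Pictures are saved under pics/ and viewed, at most 10 in all, crops included, and the job is handed in when it is done.

```bash
mkdir -p pics; ls; python3 - <<'E'
from rig import *
import cv2, numpy as np
s=sense();print(s)
for n in("scene","top"):
    im=capture(n);cv2.imwrite(f"pics/{n}0.png",im)
    m=camera_model(n);print(n,m)
print(camera_model("wrist"))
E
```

```text
pics
{'time_s': 0.0, 'joints': array([-1.41239369e+00,  3.13452954e-01,  1.49843220e+00, -8.22318776e-06,
        1.33100418e+00, -2.23363520e-01]), 'dq': array([ 0.00070657, -0.00151751,  0.00068471,  0.00121843, -0.00090221,
        0.00055048]), 'tau': array([-4.78640723e-04, -4.12268972e+01, -2.59743619e+01, -1.83431198e-04,
        4.12587746e-03,  2.10836140e-05]), 'eef_pos': array([ 195.55707335, -486.94264461,  230.73540594]), 'ee_rot': array([-6.48126591e-04,  9.81836683e-01,  1.89726927e-01,  1.70634218e-05]), 'force': array([ 0.70687122, -0.13578374,  0.14576252]), 'wrist_torque': array([ 0.05361577, -0.04519034, -0.01067333]), 'grip_force': 0.0, 'grip_width': 0.9990087368023314}
scene {'fx': 517.0365932100702, 'fy': 517.0365932100702, 'cx': 323.870466324531, 'cy': 246.98531884783392, 'world_from_camera': array([[ 1.99260574e-01, -7.83031559e-01,  5.89200137e-01,
         1.32180206e+03],
       [ 9.79946477e-01,  1.59438441e-01, -1.19516887e-01,
        -1.08349628e+02],
       [-3.55656747e-04,  6.01199602e-01,  7.99098813e-01,
         1.04486056e+03],
       [ 0.000000
[... 299 characters left out ...]
9702e-01, -9.06066061e-04,  6.30666762e-03,
         5.97719388e+00],
       [ 6.17942915e-03,  1.03240473e-01,  9.94637230e-01,
         1.20758274e+03],
       [ 0.00000000e+00,  0.00000000e+00,  0.00000000e+00,
         1.00000000e+00]])}
{'fx': 380.97633794319495, 'fy': 380.97633794319495, 'cx': 314.5327146718244, 'cy': 238.4073832101454, 'T_tool_cam': array([[ 1.40409421e-03,  9.58942879e-01,  2.83595810e-01,
         7.30340052e+01],
       [ 9.99999012e-01, -1.32697553e-03, -4.64037471e-04,
        -1.08449409e+00],
       [-6.86607268e-05,  2.83596182e-01, -9.58943795e-01,
        -1.40403702e+02],
       [ 0.00000000e+00,  0.00000000e+00,  0.00000000e+00,
         1.00000000e+00]])}
```

View pics/top0.png

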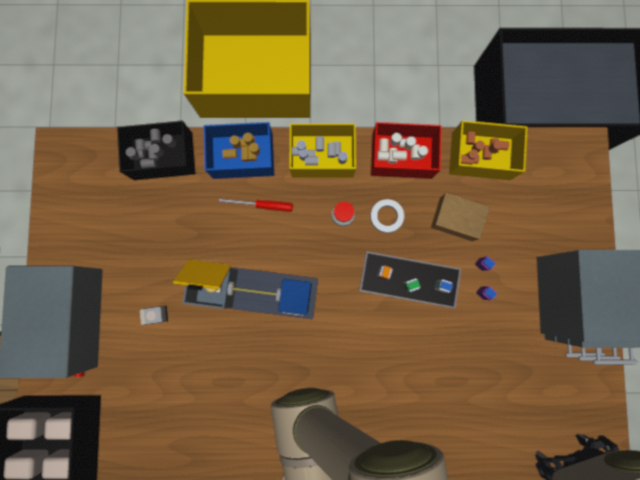

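View pics/scene0.png

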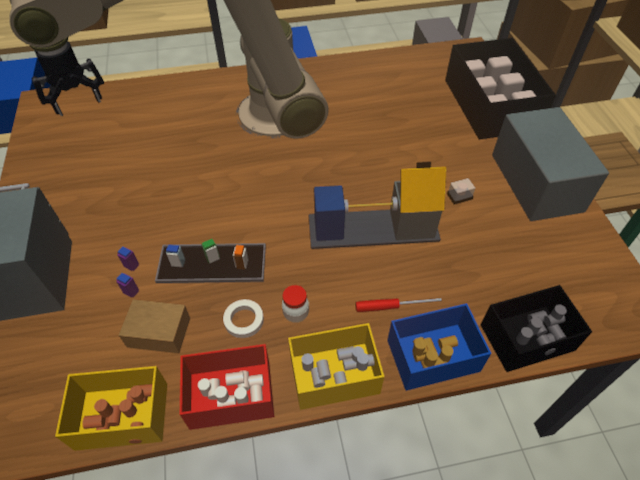

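The top view has the blue-capped cell at (445,286), green at (414,285) and amber at (386,271). Purple look-alikes stand off the tray at (486,264) and (487,293). The tester is at about (250,290), with its lid open at (203,272), hinged on the far side. In the scene view the blue cap is at (174,250) and the lid tab at (424,165). The candidates for the cell are the three tray cells and the two purple ones. Only the one at (445,286) is clear glass with a blue cap on the tray. I'll confirm that in one enlarged crop and triangulate.

```bash
cat > h.py <<'E'
import cv2, numpy as np
from rig import *
from scipy.spatial.transform import Rotation as R
def T_wrist(s):
    q=s['ee_rot'];T=np.eye(4);T[:3,:3]=R.from_quat([q[1],q[2],q[3],q[0]]).as_matrix();T[:3,3]=s['eef_pos'];return T
def ray(m,T,p):
    d=np.array([(p[0]-m['cx'])/m['fx'],-(p[1]-m['cy'])/m['fy'],-1.0])
    d=T[:3,:3]@d;return T[:3,3],d/np.linalg.norm(d)
def onz(r,z): o,d=r;return o+d*(z-o[2])/d[2]
def tri(rs):
    A=0;b=0
    for o,d in rs:
        P=np.eye(3)-np.outer(d,d);A=A+P;b=b+P@o
    x=np.linalg.solve(A,b);return x,[round(float(np.linalg.norm(np.cross(x-o,d))),1) for o,d in rs]
def cam(n): m=camera_model(n);return m,m['world_from_camera']
def blobs(im,lo,hi,box=None,amin=8):
    h=cv2.cvtColor(im,cv2.COLOR_BGR2HSV);k=cv2.inRange(h,np.array(lo),np.array(hi))
    if box: z=np.zeros_like(k);x0,y0,x1,y1=box;z[y0:y1,x0:x1]=k[y0:y1,x0:x1];k=z
    n,l,st,c=cv2.connectedComponentsWithStats(k)
    return [(c[i],st[i],l==i) for i in sorted(range(1,n),key=lambda i:-st[i][4]) if st[i][4]>=amin]
E
python3 - <<'E'
from h import *
t=cv2.imread('pics/top0.png');s=cv2.imread('pics/scene0.png')
up=lambda i,k:cv2.resize(i,None,fx=k,fy=k,interpolation=cv2.INTER_CUBIC)
a=up(t[245:315,355:505],5);b=up(t[245:325,165:325],5);c=up(s[150:255,300:450],4);d=up(s[225:300,110:270],4)
W=np.zeros((600,800,3),np.uint8)
f=lambda i,x,y,w,h:W.__setitem__((slice(y,y+h),slice(x,x+w)),cv2.resize(i,(w,h)))
f(a,0,0,400,187);f(b,0,200,400,200);f(c,400,0,400,280);f(d,400,300,400,188)
cv2.imwrite('pics/mos.png',W)
mt,Tt=cam('top');ms,Ts=cam('scene')
for n,lo,hi in(('blue',(100,120,90),(121,255,255)),('green',(50,100,60),(80,255,255)),('orange',(5,150,120),(18,255,255)),('yellow',(20,150,80),(32,255,255)),('pale',(18,40,120),(32,170,255))):
    for im,nm,box in((t,'top',(160,240,470,325)),(s,'scene',(150,150,460,285))):
        for q in blobs(im,lo,hi,box)[:4]: print(n,nm,q[0].round(1),q[1])
E
```

```text
blue top [294.1 296.2] [278 279  33  36 925]
blue top [446.6 285.7] [441 282  12   9  72]
blue scene [328.9 198.3] [315 186  30  25 641]
blue scene [172.  248.2] [166 245  13   7  70]
green top [412.9 284.7] [406 280  15  10  85]
green scene [207.8 244. ] [202 239  13  11  80]
orange top [315.2 280. ] [  160   240   310    85 15411]
orange top [385.8 271.6] [382 266   9  12  69]
orange scene [296.  211.5] [  150   150   310   135 29175]
orange scene [368.9 207.4] [349 205  41   6 176]
orange scene [238.9 249.4] [235 245   9  10  79]
yellow top [201.9 274. ] [ 173  260   57   30 1162]
yellow scene [422.5 188.9] [ 401  167   46   46 1924]
yellow scene [361.  204.8] [349 204  25   3  44]
yellow scene [383.5 203.5] [375 202  17   3  34]
pale top [253.7 291. ] [232 288  44   7  82]
pale top [211.  289.6] [203 287  17   6  51]
pale scene [362.5 204.3] [354 204  16   2  23]
pale scene [381.6 203.2] [375 203  13   2  17]
pale scene [350.1 205.6] [348 205   6   2  10]
```

View pics/mos.png

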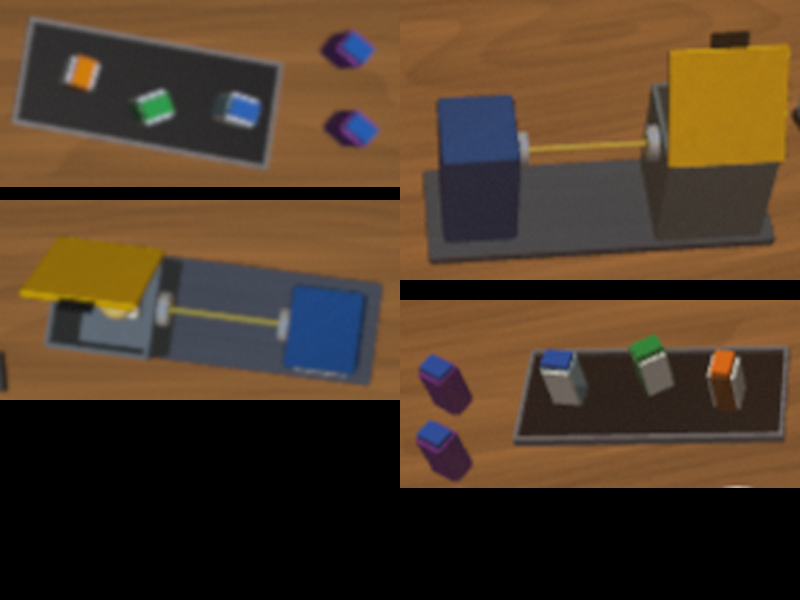

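The crops show the blue-capped cell on the tray at top (445,286) and scene (172,248). It has white faces and clear sides and is not purple, so it is the one meant. The lid's free edge with its black tab is on the robot side and raised. Next I triangulate.

```bash
python3 - <<'E'
from h import *
mt,Tt=cam('top');ms,Ts=cam('scene')
r=lambda p:ray(mt,Tt,p)
q=lambda p:ray(ms,Ts,p)
for n,a,b in(('cap',(446.0,285.7),(172,248.2)),('green',(412.9,284.7),(207.8,244)),('amber',(385.8,271.6),(238.9,249.4)),('beam+',(232.2,288.6),(393,204)),('beam-',(278.2,294.6),(348,205.9)),
  ('tab',(175+165-165+20,282),(424,165)),('lidcornerR(-y)',(165+131/2.5,245+106/2.5),(300+(669-400)/2.667,150+50/2.667)),('lidcornerL(+y)',(165+22/2.5,245+96/2.5),(300+(789-400)/2.667,150+45/2.667))):
    x,e=tri([r(a),q(b)]);print(n,x.round(1),e)
P=[onz(r(p),12) for p in((317.8,277.8),(313,318.6),(184.2,303))]
for p in P:print(p.round(1))
print([np.linalg.norm(P[0]-P[1]),np.linalg.norm(P[1]-P[2])])
t=cv2.imread('pics/top0.png')
m=blobs(t,(100,120,90),(121,255,255),(270,270,325,325))[0]
print(cv2.minAreaRect(np.argwhere(m[2])[:,::-1].astype(np.float32)), onz(r(m[0]),130).round(1))
d=P[1]-P[2];print('tester yaw from plate edge',np.degrees(np.arctan2(*( (P[2]-P[1])[[1,0]])))-90)
E
```

```text
cap [ 530.5 -315.3   64.3] [0.3, 0.3]
green [ 533.1 -231.4   62.2] [0.1, 0.1]
amber [ 566.6 -161.    65.8] [1.1, 1.1]
beam+ [524.  225.3  92.7] [1.5, 1.5]
beam- [509.4 113.   94.6] [3.6, 3.6]
tab [537.6 279.7 226.8] [0.7, 0.7]
lidcornerR(-y) [525.6 232.3 213.3] [0.6, 0.6]
lidcornerL(+y) [535.3 334.  207.8] [2.6, 2.6]
[552.5  11.9  12. ]
[444.9  24.6  12. ]
[486.4 365.8  12. ]
[np.float64(108.38049519258091), np.float64(343.73462510874793)]
((293.9543762207031, 296.3346862792969), (28.463850021362305, 33.10273361206055), 7.765166282653809) [505.1  68.1 130. ]
tester yaw from plate edge -6.935561518633591
```

Height checks:
- Cap top centre is at z 64 to 65 (66 expected).
- Beam is at z 93 to 95 (95 expected).
- Plate width measures 108 mm (110 given).

The tester's middle is near (517,169) with yaw about -7°, and the lid is open about 1.05 rad. Now I move above the lid with the fingers shut.

```bash
python3 -m crank '[[[0,0,-1,0,0,0,0],[0.5,-0.5,-1,0,0,0,0],[1,-0.95,0,0,0,0,0],[1,-0.95,0,0,0,0,0],[1,-0.95,0,0,0,0,0],[1,-0.95,0,0,0,0,0],[1,-0.95,0,0,0,0,0],[1,-0.95,0,0,0,0,0]]]' 30
python3 -m crank '[[[1,-0.95,0,0,0,0,0],[1,-0.95,0,0,0,0,0],[1,-0.95,0,0,0,0,0],[1,-0.95,0,0,0,0,0],[1,-0.95,0,0,0,0,0],[1,-0.95,0,0,0,0,0],[1,-0.95,0,0,0,0,0],[1,-0.95,0,0,0,0,0]]]'
```

```text
time_s: 0.9
eef_pos: [288.9, -281.4, 281.1]
ee_rot: [-0.0, 0.982, 0.19, -0.0]
force: [-0.3, -0.5, 0.5]
grip_width: -0.003
grip_force: 0.0
time_s: 1.7
eef_pos: [403.7, -30.5, 281.2]
ee_rot: [-0.0, 0.982, 0.19, -0.0]
force: [-0.3, -0.5, 0.0]
grip_width: 0.0
grip_force: 0.0
```

```bash
python3 -m crank '[[[1,-0.95,0,0,0,0,0],[1,-0.95,0,0,0,0,0],[1,-0.95,0,0,0,0,0],[1,-0.95,0,0,0,0,0],[1,-0.95,0,0,0,0,0],[0,0,0,0,0,0,0],[0,0,0,0,0,0,0],[0,0,0,0,0,0,0]]]'
python3 - <<'E'
from h import *
s=sense();im=capture("wrist");cv2.imwrite("pics/w1.png",im);np.save('pics/w1.npy',T_wrist(s)@camera_model('wrist')['T_tool_cam']);print(s['eef_pos'])
E
```

```text
time_s: 2.5
eef_pos: [474.9, 124.2, 281.2]
ee_rot: [0.0, 0.982, 0.189, -0.0]
force: [0.5, 0.3, 0.4]
grip_width: 0.003
grip_force: 0.0
[474.94192214 124.16473926 281.17311729]
```

View pics/w1.png

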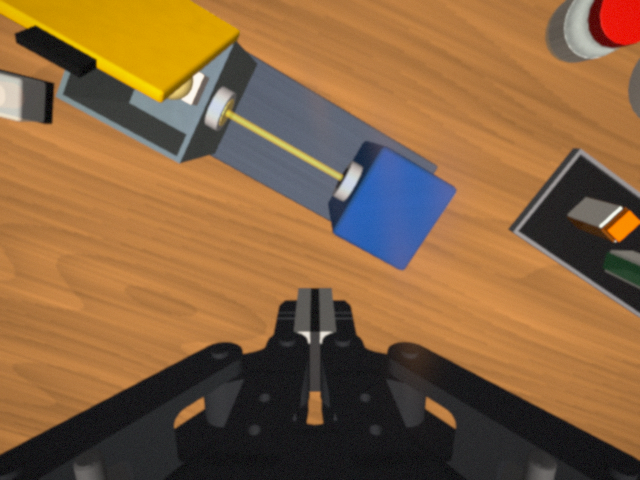

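The wrist view shows the beam running from (229,113) at the lamp lens to (343,179) at the detector, the blue detector top, and the lid corner at (238,36).

```bash
python3 - <<'E'
from h import *
T=np.load('pics/w1.npy');m=camera_model('wrist')
mt,Tt=cam('top');ms,Ts=cam('scene')
a=onz(ray(m,T,(229,113)),95);b=onz(ray(m,T,(343,179)),95)
print(a.round(1),b.round(1),np.linalg.norm(a-b),(a+b)/2,np.degrees(np.arctan2(a[1]-b[1],a[0]-b[0]))-90)
for n,w,t,s in(('beam+',(229,113),(232.2,288.6),(393,204)),('beam-',(343,179),(278.2,294.6),(348,205.9)),('lidcornR',(163,98),(217.4,287.4),(400.9,168.7))):
    x,e=tri([ray(m,T,w),ray(mt,Tt,t),ray(ms,Ts,s)]);print(n,x.round(1),e)
for p in((381,143),(456,190),(403,269)):print(onz(ray(m,T,p),130).round(1))
print(onz(ray(m,T,(60,95)),122).round(1),onz(ray(m,T,(179,161)),122).round(1))
E
```

```text
[525.5 220.6  95. ] [510.8 113.4  95. ] 108.19515308431887 [518.16272889 167.02173982  95.        ] -7.770861959952711
beam+ [524.8 223.7  93.4] [2.8, 1.0, 2.8]
beam- [510.  113.1  95. ] [0.9, 3.9, 3.4]
lidcornR [525.7 231.6 213. ] [1.7, 1.4, 0.4]
[549.3 101.9 130. ]
[538.9  33.6 130. ]
[465.1  43.3 130. ]
[492.3 334.6 122. ] [478.9 239.8 122. ]
```

```bash
python3 -m crank '[[[0.87,-0.78,0,0,0,0,0],[0.87,-0.78,0,0,0,0,0],[0.87,-0.78,0,0,0,0,0],[0.87,-0.78,0,0,0,0,0],[0.87,-0.78,0,0,0,0,0],[0.87,-0.78,0,0,0,0,0],[0,0,1,0,0,0,0],[0,0,1,0,0,0,0]]]'
```

```text
time_s: 3.35
eef_pos: [553.2, 281.7, 230.8]
ee_rot: [-0.0, 0.982, 0.19, 0.001]
force: [0.4, -0.5, -0.2]
grip_width: 0.001
grip_force: 0.0
```

```bash
python3 -m crank '[[[-0.35,-0.2,0.76,0,0,0,0],[-0.3,-0.17,0.34,0,0,0,0],[-0.3,-0.17,0.34,0,0,0,0],[-0.23,-0.13,0.28,0,0,0,0],[-0.23,-0.13,0.28,0,0,0,0],[-0.17,-0.1,0.32,0,0,0,0],[-0.17,-0.1,0.32,0,0,0,0],[0,0,0,0,0,0,0]]]'
```

```text
time_s: 4.15
eef_pos: [501.9, 288.9, 164.1]
ee_rot: [0.0, 0.982, 0.19, -0.001]
force: [0.1, -0.2, -0.7]
grip_width: -0.002
grip_force: 0.0
```

```bash
python3 -m crank '[[[-0.12,-0.07,0.34,0,0,0,0],[-0.12,-0.07,0.34,0,0,0,0],[-0.1,-0.06,0.24,0,0,0,0],[0,0,0.2,0,0,0,0],[0,0,0.16,0,0,0,0],[0,0,0.12,0,0,0,0],[0,0,0,0,0,0,0],[0,0,0,0,0,0,0]]]'
```

```text
time_s: 4.95
eef_pos: [493.2, 290.4, 130.3]
ee_rot: [-0.0, 0.982, 0.19, 0.0]
force: [-0.3, 0.6, -0.1]
grip_width: -0.006
grip_force: 0.0
```

```bash
python3 -m crank '[[[0,0,0.04,0,0,0,0],[0,0,0.04,0,0,0,0],[0,0,0.04,0,0,0,0],[0,0,0.04,0,0,0,0],[0,0,0,0,0,0,0],[0,0,0,0,0,0,0],[0,0,0,0,0,0,0],[0,0,0,0,0,0,0]]]'
python3 - <<'E'
from h import *
im=capture("scene");w=capture("wrist")
cv2.imwrite("pics/s2.png",np.hstack([cv2.resize(im[130:270,290:470],(450,350)),cv2.resize(w,(350,350))]))
E
```

```text
time_s: 5.75
eef_pos: [493.4, 290.5, 129.6]
ee_rot: [-0.0, 0.982, 0.19, 0.001]
force: [-9.5, -3.2, 25.9]
grip_width: 0.001
grip_force: 12.7
```

View pics/s2.png

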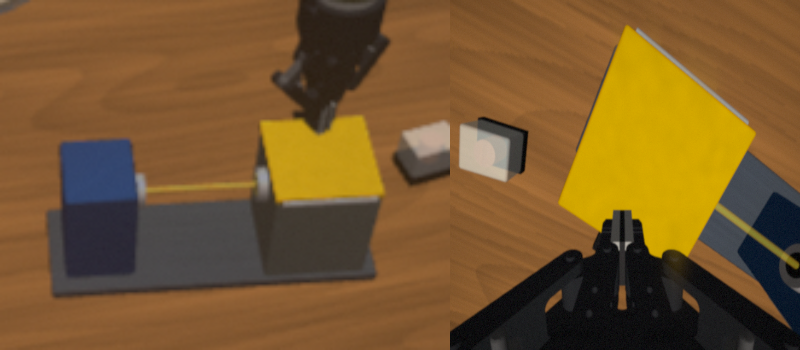

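The scene crop shows the lid flat on the lamp house. The push force of 26 N at TCP z 129.6 (lid top 130) also says it is shut. I lift and go over the cell.

```bash
python3 -m crank '[[[0,0,-1,0,0,0,0],[0,0,-1,0,0,0,0],[0,0,-1,0,0,0,30],[0,0,-1,0,0,0,60],[-0.33,1,-0.4,0,0,0,85],[-0.33,1,0,0,0,0,85],[-0.33,1,0,0,0,0,85],[-0.33,1,0,0,0,0,85]]]'
python3 -m crank '[[[-0.33,1,0,0,0,0,85],[-0.33,1,0,0,0,0,85],[-0.33,1,0,0,0,0,85],[-0.33,1,0,0,0,0,85],[-0.33,1,0,0,0,0,85],[-0.33,1,0,0,0,0,85],[-0.33,1,0,0,0,0,85],[-0.33,1,0,0,0,0,85]]]'
python3 -m crank '[[[-0.33,1,0,0,0,0,85],[-0.33,1,0,0,0,0,85],[-0.33,1,0,0,0,0,85],[-0.33,1,0,0,0,0,85],[-0.33,1,0,0,0,0,85],[-0.33,1,0,0,0,0,85],[-0.33,1,0,0,0,0,85],[-0.33,1,0,0,0,0,85]]]'
python3 -m crank '[[[-0.33,1,0,0,0,0,85],[-0.33,1,0,0,0,0,85],[-0.33,1,0,0,0,0,85],[0,0,0,0,0,0,85],[0,0,0,0,0,0,85],[0,0,0,0,0,0,85],[0,0,0,0,0,0,85],[0,0,0,0,0,0,85]]]'
python3 - <<'E'
from h import *
s=sense();im=capture("wrist");cv2.imwrite("pics/w3.png",im);np.save('pics/w3.npy',T_wrist(s)@camera_model('wrist')['T_tool_cam']);print(s['eef_pos'],s['joints'])
E
```

```text
time_s: 6.65
eef_pos: [499.7, 184.3, 236.3]
ee_rot: [0.0, 0.982, 0.19, 0.0]
force: [0.3, -0.1, 0.7]
grip_width: 0.987
grip_force: 0.0
time_s: 7.45
eef_pos: [512.9, -26.1, 236.3]
ee_rot: [0.0, 0.982, 0.19, 0.0]
force: [0.1, -0.6, 0.3]
grip_width: 0.993
grip_force: 0.0
time_s: 8.25
eef_pos: [526.2, -236.3, 236.2]
ee_rot: [0.0, 0.982, 0.19, 0.0]
force: [-0.3, 0.7, -0.0]
grip_width: 0.993
grip_force: 0.0
time_s: 9.05
eef_pos: [531.4, -313.3, 236.5]
ee_rot: [0.0, 0.982, 0.19, 0.0]
force: [0.6, 1.0, -0.1]
grip_width: 0.992
grip_force: 0.0
[ 531.36231081 -313.30415304  236.54447434] [-7.22437255e-01  5.16699200e-01  1.18630452e+00  2.01852972e-05
  1.43829448e+00  4.65779113e-01]
```

View pics/w3.png

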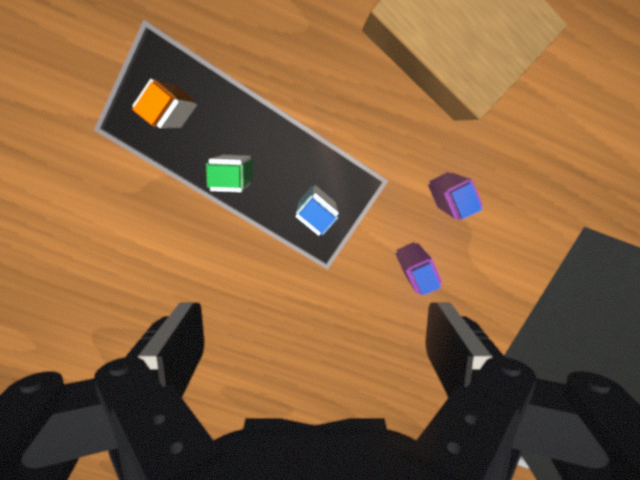

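The wrist view shows the blue cap at (316,213), with white strips on its upper-right and lower-left. Next I get the yaw and position from the cap contour, and the height from the wrist and top views together.

```bash
python3 - <<'E'
from h import *
T=np.load('pics/w3.npy');m=camera_model('wrist');im=cv2.imread('pics/w3.png')
mt,Tt=cam('top');ms,Ts=cam('scene')
c=blobs(im,(100,110,80),(121,255,255),(280,170,360,250))[0];print(c[0],c[1])
x,e=tri([ray(m,T,c[0]),ray(mt,Tt,(446,285.7)),ray(ms,Ts,(172,248.2))]);print('cap',x.round(1),e,onz(ray(m,T,c[0]),66).round(1))
pts=np.argwhere(c[2])[:,::-1]
P=np.array([onz(ray(m,T,p),66)[:2] for p in pts],np.float32);r=cv2.minAreaRect(P);print('cap rect',r)
b=cv2.boxPoints(r);print([ (np.linalg.norm(b[i+1]-b[i]).round(1),np.degrees(np.arctan2(*(b[i+1]-b[i])[::-1])).round(1)) for i in range(3)])
Q=[]
for w in blobs(im,(0,0,190),(180,60,255),(280,170,360,250))[:3]:
    W=np.array([onz(ray(m,T,p),58)[:2] for p in np.argwhere(w[2])[:,::-1]],np.float32);l=cv2.fitLine(W,cv2.DIST_L2,0,.01,.01).ravel()
    print('white',w[0],w[1][4],cv2.minAreaRect(W),np.degrees(np.arctan2(l[1],l[0])))
    Q.append(W.mean(0))
print(Q[0]-Q[1],(Q[0]+Q[1])/2)
for n,lo,hi,bx in(('green',(50,100,60),(80,255,255),(190,140,270,210)),('amber',(5,150,150),(18,255,255),(120,70,200,140))):
    g=blobs(im,lo,hi,bx)[0];print(n,onz(ray(m,T,g[0]),66).round(1))
E
```

```text
[317.11490683 215.76397516] [300 199  35  35 644]
cap [ 531.3 -314.8   64.9] [1.2, 1.0, 0.2] [ 532.6 -314.1   66. ]
cap rect ((532.3385620117188, -314.15716552734375), (26.39661979675293, 17.89773941040039), 71.40672302246094)
[(np.float32(17.9), np.float32(-18.6)), (np.float32(26.4), np.float32(71.4)), (np.float32(17.9), np.float32(161.4))]
white [316.17973856 211.16993464] 306 ((532.2717895507812, -313.3822021484375), (28.057636260986328, 26.97871971130371), 69.83770751953125) -27.158073Traceback (most recent call last):
  File "<stdin>", line 14, in <module>
IndexError: list index out of range
```

```bash
python3 -m crank '[[[0,0,0.4,0,0,-0.88,60],[0,0,0.4,0,0,-0.88,60],[0,0,0.4,0,0,-0.88,60],[0,0,0.4,0,0,-0.88,60],[0,0,0.4,0,0,-0.88,60],[0,0,0.4,0,0,-0.89,60],[0,0,0.4,0,0,-0.89,60],[0,0,0.2,0,0,0,60]]]'
cat > look.py <<'E'
from h import *
import sys
crank0=sense()
def go():
    s=sense();Tw=T_wrist(s);m=camera_model('wrist');T=Tw@m['T_tool_cam'];im=capture('wrist');cv2.imwrite('pics/'+sys.argv[1],im)
    o=np.load('pics/w3.npy');c3=(317.1,215.8)
    for c in blobs(im,(100,110,80),(121,255,255),None,200)[:4]:
        p=onz(ray(m,T,c[0]),66)
        if np.linalg.norm(p[:2]-[532,-314])>25: continue
        x,e=tri([ray(m,T,c[0]),ray(m,o,c3)])
        P=np.array([onz(ray(m,T,q),66)[:2] for q in np.argwhere(c[2])[:,::-1]],np.float32)
        print(c[0].round(1),p.round(1),'tri',x.round(1),e,cv2.minAreaRect(P))
        d=p-s['eef_pos'];d[2]=0;print('units',(Tw[:3,:3].T@d/25).round(2))
    print(s['eef_pos'],'toolx deg',np.degrees(np.arctan2(Tw[1,0],Tw[0,0])))
go()
E
python3 look.py w4.png
```

```text
time_s: 9.9
eef_pos: [531.0, -313.5, 160.5]
ee_rot: [-0.001, 0.812, 0.583, -0.0]
force: [-0.2, 0.8, 0.3]
grip_width: 0.703
grip_force: 0.0
[315.5 243.7] [ 531.8 -313.2   66. ] tri [ 531.4 -314.7   60.9] [0.1, 0.1] ((531.6580200195312, -313.6180419921875), (27.065589904785156, 17.701662063598633), 71.4774169921875)
units [ 0.02  0.02 -0.  ]
[ 531.03323044 -313.53410327  160.52512543] toolx deg 71.38959913186163
```

```bash
python3 -m crank '[[[0.01,0.02,0.9,0,0,0,60],[0,0,0.9,0,0,0,60],[0,0,0.9,0,0,0,60],[0,0,0.9,0,0,0,60],[0,0,0.8,0,0,0,60],[0,0,0.6,0,0,0,60],[0,0,0.4,0,0,0,60],[0,0,0.15,0,0,0,60]]]'
python3 look.py w5.png
```

```text
time_s: 10.75
eef_pos: [531.7, -313.8, 22.0]
ee_rot: [-0.0, 0.813, 0.583, -0.0]
force: [-0.8, -0.6, 0.6]
grip_width: 0.702
grip_force: 0.0
[314.1 373.2] [ 532.8 -310.3   66. ] tri [ 531.2 -314.7   59.5] [0.0, 0.0] ((532.5803833007812, -310.8540344238281), (27.919178009033203, 17.223535537719727), 71.56224060058594)
units [ 0.14 -0.    0.  ]
[ 531.70029724 -313.75401809   21.98688112] toolx deg 71.25556369371131
```

View pics/w5.png

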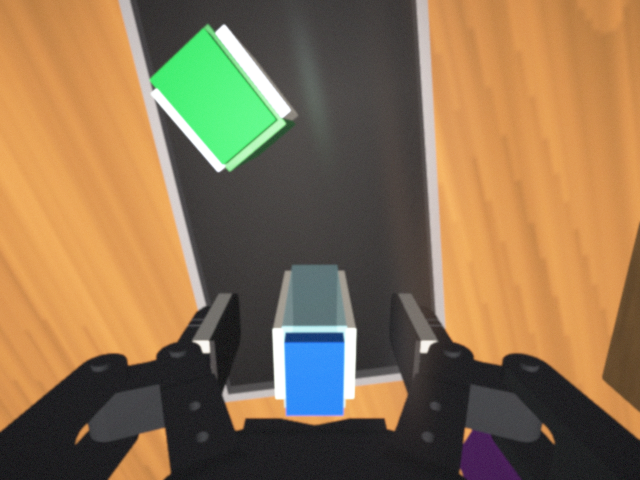

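The close view shows both pads beside the white faces, with the cap centred at (314,378) and clear glass facing the camera. I close with 30 N.

```bash
python3 -m crank '[[[0.03,0,0,0,0,0,50],[0,0,0,0,0,0,40],[0,0,0,0,0,0,34],[0,0,0,0,0,0,28],[0,0,0,0,0,0,22],[0,0,0,0,0,0,20],[0,0,0,0,0,0,20],[0,0,0,0,0,0,20]]]' 30
```

```text
time_s: 11.6
eef_pos: [532.2, -313.3, 23.0]
ee_rot: [0.0, 0.813, 0.583, 0.0]
force: [0.0, 0.8, 5.7]
grip_width: 0.301
grip_force: 30.3
```

```bash
python3 -m crank '[[[0,0,-0.3,0,0,0,20],[0,0,-0.6,0,0,0,20],[0,0,-1,0,0,0,20],[0,0,-1,0,0,0,20],[0,0,-1,0,0,0,20],[0,0,-1,0,0,0,20],[0,0,-1,0,0,0,20],[0,0,-1,0,0,0,20]]]'
```

```text
time_s: 12.4
eef_pos: [531.8, -313.0, 197.2]
ee_rot: [0.0, 0.813, 0.583, 0.0]
force: [-0.3, -0.1, -0.2]
grip_width: 0.302
grip_force: 29.6
```

```bash
python3 -m crank '[[[0.5,-0.19,-0.3,0,0,0,20],[1,-0.37,-0.3,0,0,0,20],[1,-0.37,0,0,0,0,20],[1,-0.37,0,0,0,0,20],[1,-0.37,0,0,0,0,20],[1,-0.37,0,0,0,0,20],[1,-0.37,0,0,0,0,20],[1,-0.37,0,0,0,0,20]]]'
python3 -m crank '[[[1,-0.37,0,0,0,0,20],[1,-0.37,0,0,0,0,20],[1,-0.37,0,0,0,0,20],[1,-0.37,0,0,0,0,20],[1,-0.37,0,0,0,-0.67,20],[0.5,-0.25,0,0,0,-0.67,20],[0,0,0,0,0,0,20],[0,0,0,0,0,0,20]]]'
python3 - <<'E'
from h import *
s=sense();im=capture("wrist");cv2.imwrite("pics/w6.png",im);np.save('pics/w6.npy',T_wrist(s)@camera_model('wrist')['T_tool_cam']);print(s['eef_pos'])
E
```

```text
time_s: 13.2
eef_pos: [525.4, -111.2, 209.6]
ee_rot: [-0.001, 0.812, 0.583, -0.0]
force: [0.7, -0.3, -0.7]
grip_width: 0.299
grip_force: 29.6
time_s: 14.0
eef_pos: [518.9, 33.7, 209.9]
ee_rot: [-0.0, 0.755, 0.656, -0.0]
force: [1.2, 0.3, -1.3]
grip_width: 0.3
grip_force: 29.6
[518.86841532  33.68568465 209.88826842]
```

View pics/w6.png

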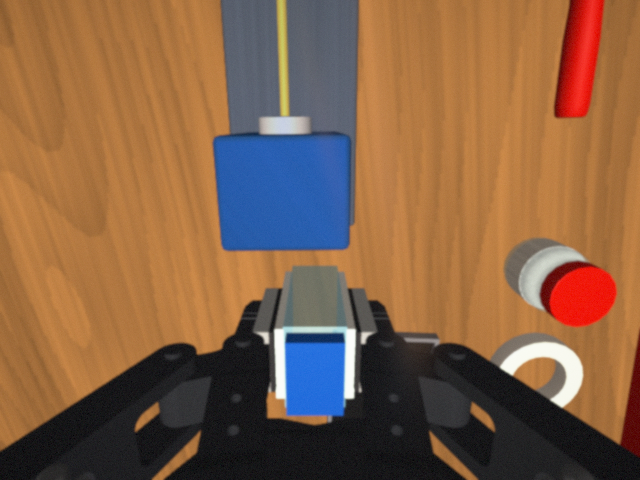

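The cell is held squarely, cap top centre at about (315,379). The detector top corners are at (214,138), (349,134), (349,248) and (223,249), and the beam starts at (285,117). From these I work out the placement.

```bash
python3 - <<'E'
from h import *
T=np.load('pics/w6.npy');m=camera_model('wrist');im=cv2.imread('pics/w6.png');T1=np.load('pics/w1.npy')
Tt=m['T_tool_cam']
for n in('w5.png','w6.png'):
    i=cv2.imread('pics/'+n);g=cv2.cvtColor(i,cv2.COLOR_BGR2HSV)
    k=cv2.inRange(g,np.array((100,110,150)),np.array((121,255,255)));k[:325]=0;k[:,:260]=0;k[:,370:]=0
    ys,xs=np.nonzero(k);c=((xs.min()+xs.max())/2,(ys.min()+ys.max())/2);print(n,c,ys.min(),ys.max(),xs.min(),xs.max(),'in tool',onz(ray(m,Tt,c),-44).round(1))
# beam: yellow pixels in w6, centre line
g=cv2.cvtColor(im,cv2.COLOR_BGR2HSV);k=cv2.inRange(g,np.array((22,90,100)),np.array((34,255,255)));k[114:]=0;k[:,:265]=0;k[:,300:]=0
P=np.array([onz(ray(m,T,(p[1],p[0])),95)[:2] for p in np.argwhere(k)],np.float32)
l=cv2.fitLine(P,cv2.DIST_HUBER,0,.01,.01).ravel();l=l*np.sign(l[1]) if 0 else l
a=np.degrees(np.arctan2(l[1],l[0]));print('beam dir',a,'pt',l[2:], 'tool x', np.degrees(np.arctan2(*T_wrist(sense())[:2,0][::-1])))
d=l[:2]*np.sign(l[1])
e=onz(ray(m,T,(285,117)),95)[:2];e2=onz(ray(m,T1,(229,113)),95)[:2];e1=onz(ray(m,T1,(343,179)),95)[:2]
print('det end',e,'mid from it',e+55*d,'w1 mid',(e1+e2)/2,'perp off of w1 mid',np.cross(d,(e1+e2)/2-l[2:]))
b=[onz(ray(m,T,p),130)[:2] for p in((214,138),(349,134),(349,248),(223,249))]
c=np.mean(b,0);print('det top',np.round(b,1),c,'mid',c+100*d)
x,er=tri([ray(m,T,(285,117)),ray(m,T1,(343,179))]);print('lens beam height',x.round(1),er)
E
```

```text
w5.png (np.float64(313.5), np.float64(373.5)) 333 414 284 343 in tool [  3.5  -0.1 -44. ]
w6.png (np.float64(314.5), np.float64(378.5)) 342 415 285 344 in tool [  1.8   0.2 -44. ]
beam dir 82.53033 pt [515.6643  149.40839] tool x 81.89766101578078
det end [511.45441406 114.34192758] mid from it [518.60448855 168.87518411] w1 mid [518.16272889 167.02173982] perp off of w1 mid -0.18746034707486237
det top [[472.8 107.7]
 [547.8  99.4]
 [540.2  33. ]
 [464.3  43. ]] [506.270469    70.78269313] mid [519.27060442 169.93407558]
lens beam height [511.7 114.2 101.6] [0.2, 0.2]<stdin>:15: DeprecationWarning: Arrays of 2-dimensional vectors are deprecated. Use arrays of 3-dimensional vectors instead. (deprecated in NumPy 2.0)
```

```bash
python3 -m crank '[[[0.6,-0.09,0,0,0,0,20],[0.9,-0.13,0,0,0,0,20],[0.9,-0.13,0,0,0,0,20],[0.9,-0.13,0,0,0,0,20],[0.9,-0.13,0,0,0,0,20],[0.7,-0.11,0,0,0,0,20],[0.41,-0.06,0,0,0,-0.05,20],[0,0,0,0,0,0,20]]]'
python3 -m crank '[[[0,0,0.4,0,0,0,20],[0,0,0.8,0,0,0,20],[0,0,0.8,0,0,0,20],[0,0,0.8,0,0,0,20],[0,0,0.8,0,0,0,20],[0,0,0.7,0,0,0,20],[0,0,0.5,0,0,0,20],[0,0,0.22,0,0,0,20]]]'
python3 - <<'E'
from h import *
s=sense();print(s['eef_pos'],s['dq'].round(3),s['force'])
w=capture("wrist");t=capture("top");c=capture("scene");cv2.imwrite('pics/c7.png',c);cv2.imwrite('pics/t7.png',t)
W=np.hstack([cv2.resize(w,(400,300)),cv2.resize(c[130:265,300:480],(400,300))])
cv2.imwrite('pics/f.png',np.vstack([W,np.hstack([cv2.resize(t[240:330,160:280+60],(600,300)),np.zeros((300,200,3),np.uint8)])]))
E
```

```text
time_s: 14.85
eef_pos: [518.2, 168.6, 209.9]
ee_rot: [-0.0, 0.752, 0.659, -0.0]
force: [-0.5, -1.0, -1.4]
grip_width: 0.302
grip_force: 29.6
time_s: 15.65
eef_pos: [517.9, 167.1, 83.2]
ee_rot: [-0.001, 0.753, 0.659, -0.001]
force: [-0.3, -0.7, -0.1]
grip_width: 0.302
grip_force: 29.6
[517.8721235  167.05038555  83.15356072] [ 0.006  0.055  0.02  -0.001 -0.103  0.002] [-0.33205742 -0.74598918 -0.05383758]
```

View pics/f.png

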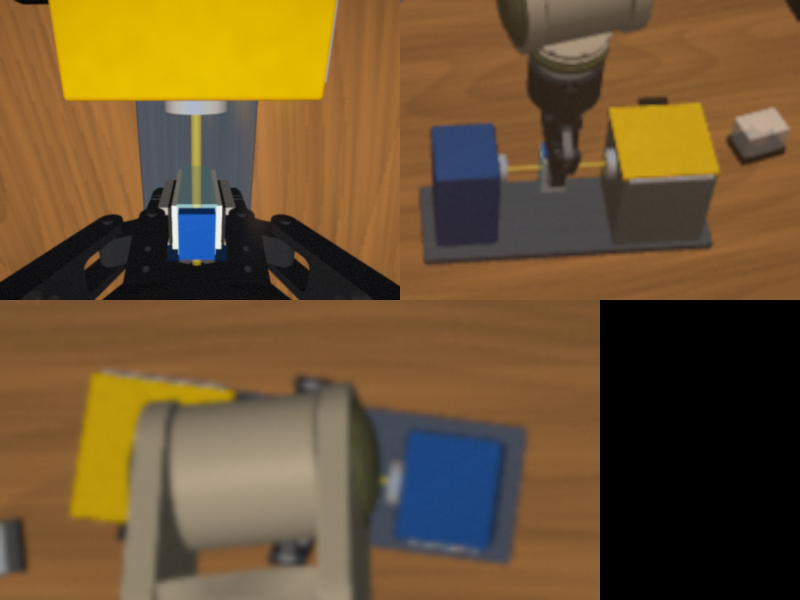

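The beam enters the glass on its centre line (column 314, cap centre 315), the lid is shut and the cell hangs clear of the plate. I let it settle and check the height once.

```bash
python3 -m crank '[[[0,0,0,0,0,0,20],[0,0,0,0,0,0,20],[0,0,0,0,0,0,20],[0,0,0,0,0,0,20],[0,0,0,0,0,0,20],[0,0,0,0,0,0,20],[0,0,0,0,0,0,20],[0,0,0,0,0,0,20]]]'
python3 - <<'E'
from h import *
s=sense();ms,Ts=cam('scene');print(s['dq'].round(3))
mid=np.array([518,168.])
u=Ts[:2,3]-mid;u/=np.linalg.norm(u)
for n,p,off in(('cell bottom (far-x edge)',(369.8,216),13),('beam at lens',(348,205.9),0)):
    o,d=ray(ms,Ts,p);t=((mid+off*u-o[:2])@u)/(d[:2]@u);print(n,(o+t*d).round(1))
E
```

```text
time_s: 16.6
eef_pos: [518.3, 167.7, 84.5]
ee_rot: [-0.0, 0.752, 0.659, -0.0]
force: [-0.3, 0.1, -1.5]
grip_width: 0.3
grip_force: 29.6
[ 0.001 -0.001 -0.001  0.001 -0.001 -0.   ]
cell bottom (far-x edge) [531.7 167.8  69.9]
beam at lens [501.2 119.   84.6]
```

```bash
python3 -c "
from rig import *
print(finish_job())"
```

```text
the job is handed in; nothing more can be done
None
```

The lid is shut and the blue-capped cell is held upright and still in mid-gap with the beam through its glass, handed in at about 17 s; I was given no verdict.

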